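# Park the rolling pin on the board's line

### The job

Park the big rolling pin to free the near part of the pastry board: roll it away by stroking or pushing on its top with the fingertips, until it lies still, squarely centred over the dark line inlaid across the board. Do not grip it, lift it or shove it from behind, and leave everything else on the table where it is.

Things in the scene. Friction and masses are not known exactly. Their poses are not given: they have to be found in the camera images.
- pin: Big wooden rolling pin, loose on the white board: barrel 48 mm diameter, 180 mm long, plus a thinner dark knob handle 50 mm long at each end; 260 g. Origin mid-length on its axis, 36 mm above the table (barrel top at 60 mm). y runs along the pin; x and z turn with it as it rolls. Starts 60 to 105 mm short of the line, within 5 degrees of parallel. A slow pin stops within a few mm when let go.
- line (a point): Middle of the dark wooden line (12 mm wide, flush) inlaid right across the white board; the point is on the board's upper face, 12 mm above the table. Its y axis runs along the line; its x axis points across the board, away from the robot, the way the pin must roll. The line runs on past both ends of the pin.
- board: White plastic pastry board, 340 mm (its x, the rolling direction) by 400 mm (its y) by 12 mm thick, fixed to the table. Origin at the centre of its underside; the line lies 50 mm to +x of the centre. Pin, board and fingertips grip one another well (friction about 0.6): a fingertip moving on top of the pin without slipping goes twice as far as the pin.
- jar: Bystander on the far part of the board: small closed jar, 54 mm in diameter, 75 mm tall. Origin at the centre of its underside.
- cutter: Bystander on the far part of the board: steel ring pastry cutter, 68 mm in diameter, 28 mm tall. Origin at the centre of its underside.
- spoon: Bystander on the near edge of the board, nearer the robot than the pin: wooden spoon 190 mm long, lying roughly parallel to the pin. Origin near its middle, on its underside.
- cup: Bystander on the table, left of the board: white cup 72 mm in diameter, 80 mm tall. Origin at the centre of its underside.
- dowel: Bystander on the table, right of the board: a slim wooden icing roller, 24 mm in diameter, 200 mm long, without handles, lying. Origin under its middle, on its surface.
- knife: Bystander on the table, right of the slim roller: palette knife 220 mm long, lying. Origin near its middle, on its underside.

How it is judged:
On the way:
1. the pin has rolled (not slid) at least about a fifth of a turn (angle between pin's own z axis and vertical above 1.2 rad).
At the end, for the whole second after the job is handed in: The rolling pin lies still on the board, its axis within 10 mm of the middle of the line and within 10 degrees of parallel to it, its mid-length within 70 mm of the line's middle (x of pin in the frame of line between -0.01 and 0.01 m and y of pin in the frame of line between -0.07 and 0.07 m and angle between the y axis of pin and the y axis of line, either way round below 0.175 rad and height (world z) of pin between 0.03 and 0.042 m and linear speed of pin below 0.02 m/s and angular speed of pin below 0.8 rad/s); the robot touches nothing.
It fails at once if the pin is lifted (more than 10 mm) off the board (height (world z) of pin above 0.046 m).
It fails at once if the pin is gripped or shoved from the side: the fingers touch it while the grasp point is no higher than the pin's top (tips some 17 mm or more below the top) (contact force between the fingers and pin above 0.5 N and height (world z) of the grasp point below 0.062 m).
It fails at once if a bystander is moved by more than 20 mm (distance of any of jar, cutter, spoon, cup, dowel, knife from where it was at the start of the episode above 0.02 m).
It also fails if it takes over 61 s, if anything falls off the work surface, if the arm or the gripper's body presses on something with over 40 N, if the wrist force passes 120 N, or if a joint passes its speed limit or range.

### The arm

A 7-joint arm with a two-finger parallel gripper is mounted at the origin on the work surface. World frame = base frame: x ahead of the robot, y to its left, z up, the work surface at z = 0. Lengths are in m, angles in rad, forces in N, time in s.
With the tool pointing down it reaches from about 0.4 to 0.85 m from the base axis. Payload 10.4 kg.
Tool frame: the origin (TCP) lies at the very end of the fingers, on their centre line; the grasp point (between the pads) lies 19 mm behind it; z points along the fingers, y is the direction in which the jaws open and shut (so a half turn about z gives the same grasp; the last joint's range is limited). The gripper opens to 87 mm and grips with 3 to 60 N. Pads are 19 mm wide; open, the fingers measure 117 mm over their backs; the gripper's body (75 mm by 190 mm) begins 51 mm behind the grasp point.
Start: joints at [-0.023, 0.332, -0.065, 1.46, 0.022, 1.35, -0.088], TCP at [0.625, 0, 0.223] pointing down, gripper open.
Joint ranges: [-2.6, 2.6], [-0.5, 2.12], [-1.47, 1.34], [0.16, 2.42], [-1.27, 4.41], [0.06, 2.06], [-2.6, 2.6]. Speed limits (rad/s): [2.22, 2.22, 2.79, 2.79, 3.14, 3.14, 3.14].

### API

Orientations are given as a unit quaternion [x, y, z, w].
In Python, from bench import read_state, imaging, r gives the robot as it stands. The module is installed in compiled form; this text tells all that it offers.
- The arm moves only by the tool move_arm, never from a script. Its argument "series" is a list of rows, each a list of 4 numbers: the shift along the tool's x, y, z in m, then the turn about the tool's z in rad. In form: [[x, y, z, roll], ...]. A call has 1 to 20 rows; each row is the pose to reach, as a shift and turn from the pose commanded when the call began, along the tool's axes at that moment; what a row does not reach only later rows make up. A row lasts 1/10 s, in which the tool goes at most 50 mm and 8.59 degrees, less where a joint would pass 70% of its speed; a pose out of reach is approached as far as the arm can. A call with a gripper value outside its range is refused whole. "claw" is the gripper's target within -1 to 1 (fully open at 1, half-way at 0, shut at -1), set as the call begins (left out, the last holds). The fingers move at their own pace and stop on an object; "newtons" is the grip in N (left out, the last holds). Time passes only in rows, so rows that repeat a pose let the fingers close. It gives the time, the measured TCP pose, the force and the opening at its end, in the units of the state.
- read_state(): the state, without advancing time (a new reading comes with each control period).
- imaging.camera(name): name is "scene" or "side" or "wrist"; returns (picture, depth): 400x640x3 uint8, red, green, blue; 400x640 float32, m along the optical axis (not along the pixel's ray), 0 where there is no reading.
- imaging.get_calibration(name): a dict with "camera_matrix" (3x3 intrinsics, pixels), "R" (3x3) and "t" (3): a world point X has camera coordinates R X + t. Camera axes: x right, y down, z forward; pixel columns grow to the right and rows downward; lengths in m; the calibration is good to about 2 mm. A picture is of the moment at which its call begins: read the wrist's pose just before it. get_calibration takes no time and is no camera call; for the wrist camera it gives the pose at the moment of the call.
- r.close_job(): hands the job in, once; it reports no verdict.
The state is a dict: "time": time; "joint_positions": joint angles; "joint_vel": joint speeds; "joint_torque": joint torques, N m; "ee_pos": TCP position; "eef_rot": TCP orientation; "ft_force": force on the tool from outside, world axes, zero at the start; "torque": the same for the moment, N m; "width": finger opening in m.
Only numpy, scipy, OpenCV 4.12 (cv2) and the standard library are available. Lean on these libraries where they do the work, as an engineer would, in place of code of your own. Each camera call takes 0.05 s, during which the arm holds its last target.

## Working session

There is one attempt and no reset: what is moved stays moved. The work goes in short steps, Python scripts to look and compute and a tool call to move; the robot and the scene stay as the last step left them, time stands still between calls to the robot, and variables do not carry over. Pictures are saved under pics/ and viewed, and the job is handed in when it is done.

Besides the shell and the picture viewer there is one more tool, called after ">>>" as name(argument=value, ...), one argument or row to a line, values as JSON. move_arm: Moves the arm, as the interface text tells. Its arguments: {"type":"object","properties":{"series":{"type":"array","items":{"type":"array","items":{"type":"number"}}},"claw":{"type":"number"},"newtons":{"type":"number"}},"required":["series"]}

```bash
mkdir -p pics
python3 - <<'E'
from bench import read_state, imaging, r
import cv2,numpy as np
s=read_state();print(s)
for n in ["scene","side","wrist"]:
    c=imaging.get_calibration(n);p,d=imaging.camera(n)
    np.savez(f"pics/{n}0.npz",p=p,d=d,K=c["camera_matrix"],R=c["R"],t=c["t"])
    cv2.imwrite(f"pics/{n}0.png",p[:,:,::-1]);print(n,c)
E
```

```text
{'time': 0.0, 'joint_positions': array([-0.02257123,  0.33286074, -0.06468813,  1.46091505,  0.02159383,
        1.34985647, -0.08848978]), 'joint_vel': array([ 0.0008484 ,  0.00088136, -0.00108451, -0.00201268, -0.00063914,
        0.00086162,  0.00174466]), 'joint_torque': array([-1.20520472e-04, -6.23245955e+01,  2.44190963e-02, -3.89891267e+01,
       -6.13984605e-02,  3.97891912e-02,  1.87085252e-04]), 'ee_pos': array([ 6.24639324e-01, -2.69633752e-05,  2.21773384e-01]), 'eef_rot': array([ 7.07110400e-01,  7.07102843e-01, -4.95367673e-04, -4.54463338e-04]), 'ft_force': array([ 0.04714376, -0.65382085,  0.1625624 ]), 'torque': array([-0.03510044, -0.02242494, -0.00825551]), 'width': 0.08720096476301681}
scene {'camera_matrix': array([[410.72120673,   0.        , 311.04962476],
       [  0.        , 410.72120673, 196.46991896],
       [  0.        ,   0.        ,   1.        ]]), 'R': array([[-0.50829058,  0.86117968,  0.00319966],
       [ 0.57788322,  0.34383167, -0.7401559 ],
       [-0.63850737, -0.37436524, -0.67242769]]), 't': array([ 0.26666858, -0.26280723,  1.35759157])}
side {'camera_matrix': array([[426.45828712,   0.        , 323.07267773],
       [  0.        , 426.45828712, 195.84580074],
       [  0.        ,   0.        ,   1.        ]]), 'R': array([[-0.99542134, -0.0952472 , -0.00801978],
       [-0.05314064,  0.62120018, -0.78184807],
       [ 0.07945073, -0.77784208, -0.62341742]]), 't': array([0.5374053 , 0.08054124, 1.00244998])}
wrist {'camera_matrix': array([[295.67283314,   0.        , 319.67596521],
       [  0.        , 295.67283314, 197.55698861],
       [  0.        ,   0.        ,   1.        ]]), 'R': array([[ 9.99999409e-01,  1.01500412e-03, -3.88564007e-04],
       [ 1.08515084e-03, -9.52365620e-01,  3.04956633e-01],
       [-6.05227628e-05, -3.04956874e-01, -9.52366159e-01]]), 't': array([-0.62475776, -0.03831129,  0.39027036])}
```

View pics/scene0.png

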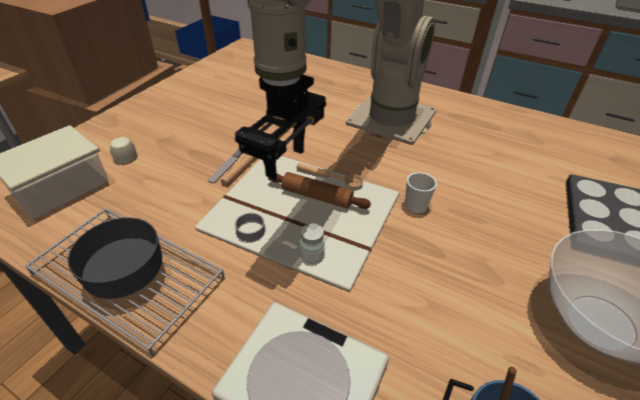

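View pics/side0.png

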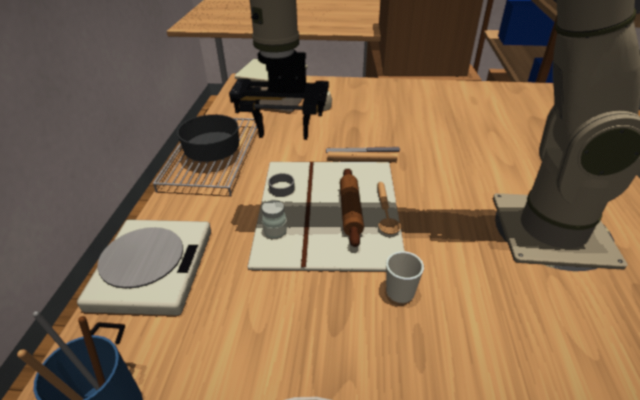

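View pics/wrist0.png

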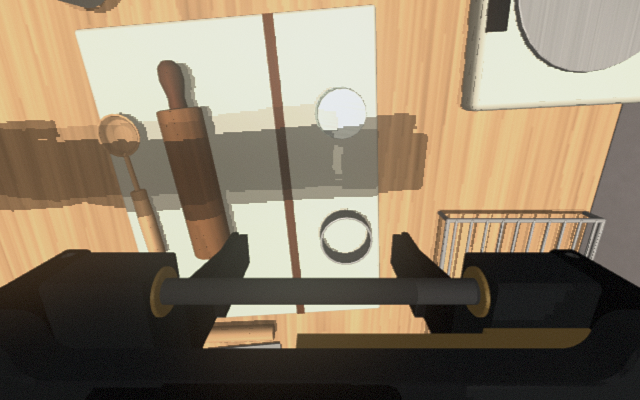

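```bash
cat > h.py <<'E'
import cv2,numpy as np
from scipy.optimize import least_squares
def cloud(f):
    K,R,t,d=f["K"],f["R"],f["t"],f["d"]
    v,u=np.mgrid[:400,:640]
    c=np.stack([(u-K[0,2])/K[0,0]*d,(v-K[1,2])/K[1,1]*d,d],-1)
    return (c-t)@R
def ray(f,uv,z):
    uv=np.atleast_2d(uv).astype(float);n=np.c_[uv,np.ones(len(uv))]@np.linalg.inv(f["K"]).T@f["R"]
    o=-f["R"].T@f["t"]; return o+n*((z-o[2])/n[:,2])[:,None]
def brown(f):
    h=cv2.cvtColor(f["p"],cv2.COLOR_RGB2HSV);return (h[...,0]<20)&(h[...,1]>100)
def measure(f,lo=(0.4,-.15),hi=(.85,.35)):
    X=cloud(f);b=brown(f)&(f["d"]>0)
    box=(X[...,0]>lo[0])&(X[...,0]<hi[0])&(X[...,1]>lo[1])&(X[...,1]<hi[1])
    return X,b&box
def pinfit(P,zfix=None):
    # P points on barrel; axis: x=a+b*(y-y0), z=c
    y0=P[:,1].mean();P=P-[0,y0,0]
    def res(q):
        n=np.array([q[1],1,0]);n/=np.linalg.norm(n);D=P-[q[0],0,q[2]]
        return np.linalg.norm(D-np.outer(D@n,n),axis=1)-.024
    q=least_squares(res,[P[:,0].mean(),0,.036],loss='soft_l1',f_scale=.002)
    return y0,q.x,np.sqrt(np.mean(q.fun**2)),np.array([q.x[0],y0])
E
python3 - <<'E'
from h import *
for n in ["scene","side","wrist"]:
    f=np.load(f"pics/{n}0.npz");X,m=measure(f)
    m0=m&(X[...,2]>.03)&(X[...,2]<.075)
    k,l,st,ce=cv2.connectedComponentsWithStats(m0.astype(np.uint8))
    for i in range(1,k):
        if st[i,4]>150:
            P=X[l==i];print(n,st[i],P.min(0).round(3),P.max(0).round(3),P.mean(0).round(3))
    ml=m&(X[...,2]<.02)&(X[...,2]>.005)
    k,l,st,ce=cv2.connectedComponentsWithStats(ml.astype(np.uint8))
    for i in range(1,k):
        if st[i,4]>100:
            P=X[l==i];print(n,'low',st[i],P.min(0).round(3),P.max(0).round(3),P.mean(0).round(3))
E
```

```text
scene [ 269  172  101   37 1360] [ 0.452 -0.14   0.03 ] [0.51  0.126 0.061] [0.486 0.002 0.048]
scene low [246 204  59  22 161] [ 0.576 -0.149  0.008] [0.594 0.011 0.015] [ 0.585 -0.067  0.011]
scene low [324 232  46  18 132] [0.563 0.065 0.009] [0.579 0.177 0.015] [0.571 0.121 0.011]
side [ 340  169   24   78 1193] [ 0.443 -0.137  0.031] [0.505 0.129 0.066] [0.473 0.018 0.055]
side low [302 175  10  92 328] [ 0.562 -0.148  0.011] [0.592 0.177 0.018] [0.575 0.036 0.015]
wrist [ 157   66   70  193 5638] [ 0.449 -0.1    0.032] [0.506 0.12  0.061] [0.479 0.003 0.054]
wrist low [263  13  19 100 667] [0.562 0.073 0.009] [0.578 0.177 0.015] [0.57  0.131 0.011]
wrist low [285 200  15  74 497] [ 0.579 -0.15   0.009] [ 0.595 -0.039  0.014] [ 0.587 -0.091  0.011]
```

```bash
cat >> h.py <<'E'
def report(f,n):
    X,m=measure(f)
    m0=m&(X[...,2]>.03)&(X[...,2]<.075)
    k,l,st,ce=cv2.connectedComponentsWithStats(m0.astype(np.uint8));i=1+np.argmax(st[1:,4])
    P=X[l==i]; c=(P[:,1].min()+P[:,1].max())/2
    B=P[(abs(P[:,1]-c)<.075)]
    y0,q,rms,_=pinfit(B)
    px=q[0]+q[1]*(c-y0)
    print(n,'pin centre',px.round(4),c.round(4),'slope dx/dy',q[1].round(4),'axis z',q[2].round(4),'rms',rms.round(4),'ext',P[:,1].min().round(3),P[:,1].max().round(3))
    ml=m&(X[...,2]<.022)&(X[...,2]>.004)&(X[...,0]>.55)&(X[...,0]<.61)
    v,u=np.nonzero(ml);L=ray(f,np.c_[u,v],.012)
    a=np.polyfit(L[:,1],L[:,0],1)
    for _ in range(4):
        g=abs(np.polyval(a,L[:,1])-L[:,0])<.009;a=np.polyfit(L[g,1],L[g,0],1)
    print(n,'line slope',a[0].round(4),'x at y=0',a[1].round(4),'n',g.sum(),'y ext',L[g,1].min().round(3),L[g,1].max().round(3))
    th=np.arctan(a[0]); print('   pin from line (perp) mm',((px-np.polyval(a,c))*np.cos(th)*1e3).round(1))
E
python3 - <<'E'
from h import *
for n in ["scene","side","wrist"]: report(np.load(f"pics/{n}0.npz"),n)
E
```

```text
scene pin centre 0.4747 -0.007 slope dx/dy -0.1218 axis z 0.0345 rms 0.0015 ext -0.14 0.126
scene line slope -0.0741 x at y=0 0.5805 n 293 y ext -0.149 0.177
   pin from line (perp) mm -106.0
side pin centre 0.4724 -0.0044 slope dx/dy -0.1158 axis z 0.0381 rms 0.001 ext -0.137 0.129
side line slope -0.0695 x at y=0 0.5783 n 367 y ext -0.155 0.348
   pin from line (perp) mm -106.0
wrist pin centre 0.4729 0.0097 slope dx/dy -0.1175 axis z 0.0346 rms 0.0018 ext -0.1 0.12
wrist line slope -0.0746 x at y=0 0.58 n 1251 y ext -0.149 0.177
   pin from line (perp) mm -106.0
```

>>> move_arm(
  series=[
    [0,-0.02,0,0],
    [-0.002,-0.05,0.01,0],
    [-0.003,-0.08,0.03,0],
    [-0.004,-0.11,0.06,0],
    [-0.005,-0.14,0.09,0],
    [-0.006,-0.163,0.12,0],
    [-0.006,-0.163,0.14,0],
    [-0.006,-0.163,0.145,0],
    [-0.006,-0.163,0.147,0],
    [-0.006,-0.163,0.147,0],
    [-0.006,-0.163,0.147,0],
    [-0.006,-0.163,0.147,0],
  ],
  claw=-1,
  newtons=20,
)

```text
time: 1.35
ee_pos: [0.4628, -0.0059, 0.0763]
eef_rot: [0.707, 0.707, 0.001, 0.0]
ft_force: [-0.7, -1.0, 0.1]
width: 0.0028
```

```bash
cat > look.py <<'E'
import sys
from bench import read_state, imaging
from h import *
i=sys.argv[1]
s=read_state();print(s['time'],s['ee_pos'].round(4),s['ft_force'].round(2),s['width'])
for n in sys.argv[2:]:
    c=imaging.get_calibration(n);p,d=imaging.camera(n)
    np.savez(f"pics/{n}{i}.npz",p=p,d=d,K=c["camera_matrix"],R=c["R"],t=c["t"])
    cv2.imwrite(f"pics/{n}{i}.png",p[:,:,::-1])
    report(np.load(f"pics/{n}{i}.npz"),n)
E
python3 look.py 1 side
```

```text
1.35 [ 0.4628 -0.0059  0.0763] [-0.73 -1.04  0.12] 0.002803062839597069
side pin centre 0.4703 0.0145 slope dx/dy -0.1198 axis z 0.0376 rms 0.0043 ext -0.099 0.128
side line slope -0.071 x at y=0 0.5784 n 359 y ext -0.155 0.344
   pin from line (perp) mm -106.8
```

View pics/side1.png

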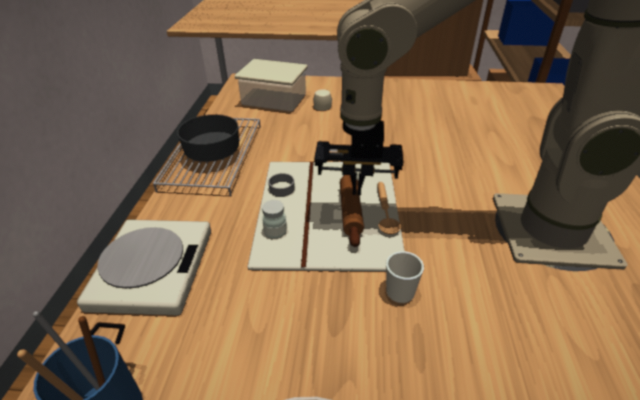

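The picture shows the shut fingers at about (352,185), just above the pin's barrel. Next I descend slowly to touch it.

>>> move_arm(
  series=[
    [0,0,0.006,0],
    [0,0,0.011,0],
    [0,0,0.013,0],
    [0,0,0.014,0],
    [0,0,0.015,0],
    [0,0,0.016,0],
    [0,0,0.016,0],
    [0,0,0.016,0],
  ],
)

```text
time: 2.2
ee_pos: [0.4622, -0.006, 0.0597]
eef_rot: [0.707, 0.707, 0.0, 0.0]
ft_force: [0.6, 0.4, 0.4]
width: 0.0003
```

>>> move_arm(
  series=[
    [0,0,0.001,0],
    [0,0,0.001,0],
    [0,0,0.001,0],
  ],
)

```text
time: 2.5
ee_pos: [0.4625, -0.0059, 0.059]
eef_rot: [0.707, 0.707, 0.0, 0.0]
ft_force: [-1.9, 0.8, 4.3]
width: 0.0008
```

>>> move_arm(
  series=[
    [0,0.002,0.0005,0],
    [0.001,0.005,0.0005,0],
    [0.001,0.008,0.0005,0],
    [0.001,0.012,0.0005,0],
    [0.002,0.016,0.0005,0],
    [0.002,0.02,0.0005,0],
    [0.002,0.024,0.0005,0],
    [0.003,0.028,0.0005,0],
    [0.003,0.032,0.0005,0],
    [0.004,0.036,0.0005,0],
    [0.004,0.04,0.0005,0],
    [0.004,0.043,0.0005,0],
    [0.004,0.045,0.0005,0],
    [0.004,0.046,0.0005,0],
    [0.004,0.046,0.0005,0],
  ],
)

```text
time: 4.0
ee_pos: [0.5097, -0.0006, 0.0593]
eef_rot: [0.707, 0.707, 0.002, 0.001]
ft_force: [1.1, 4.6, 9.0]
width: -0.0
```

```bash
python3 look.py 2 side scene
```

```text
4.0 [ 0.5097 -0.0006  0.0593] [1.12 4.55 9.05] -2.4303636698640033e-05
side pin centre 0.4929 0.0288 slope dx/dy -0.1202 axis z 0.0376 rms 0.0053 ext -0.073 0.131
side line slope -0.067 x at y=0 0.5784 n 355 y ext -0.147 0.336
   pin from line (perp) mm -83.4
scene pin centre 0.499 -0.0071 slope dx/dy -0.1132 axis z 0.0348 rms 0.002 ext -0.142 0.128
scene line slope -0.0738 x at y=0 0.5806 n 286 y ext -0.147 0.178
   pin from line (perp) mm -81.9
```

>>> move_arm(
  series=[
    [0,0,-0.003,0],
    [0,0,-0.012,0],
    [0,-0.012,-0.014,0],
    [0,-0.024,-0.012,0],
    [0,-0.024,-0.005,0],
    [0,-0.024,-0.002,0],
    [0,-0.024,0,0],
    [0,-0.024,0,0],
    [0,-0.022,0,0],
    [0.001,-0.018,0,0],
    [0.001,-0.014,0,0],
    [0.002,-0.009,0,0],
    [0.002,-0.004,0,0],
    [0.003,0.001,0,0],
    [0.003,0.006,0,0],
    [0.004,0.011,0,0],
    [0.005,0.016,0,0],
    [0.005,0.02,0,0],
    [0.005,0.023,0,0],
    [0.005,0.024,0,0],
  ],
)

```text
time: 6.1
ee_pos: [0.5343, 0.0037, 0.0594]
eef_rot: [0.707, 0.707, 0.002, 0.001]
ft_force: [1.4, 1.4, 9.1]
width: 0.0004
```

```bash
python3 look.py 3 side scene
```

```text
6.1 [0.5343 0.0037 0.0594] [1.39 1.35 9.12] 0.00037708839261609174
side pin centre 0.5179 0.0333 slope dx/dy -0.1114 axis z 0.0375 rms 0.0054 ext -0.068 0.134
side line slope -0.0659 x at y=0 0.5784 n 357 y ext -0.137 0.355
   pin from line (perp) mm -58.2
scene pin centre 0.524 -0.0036 slope dx/dy -0.1153 axis z 0.0347 rms 0.0019 ext -0.139 0.131
scene line slope -0.0745 x at y=0 0.5805 n 291 y ext -0.147 0.18
   pin from line (perp) mm -56.6
```

>>> move_arm(
  series=[
    [0,0,-0.003,0],
    [0,0,-0.012,0],
    [0,-0.012,-0.014,0],
    [0,-0.024,-0.012,0],
    [0,-0.024,-0.005,0],
    [0,-0.024,-0.002,0],
    [0,-0.024,0,0],
    [0,-0.024,0,0],
    [0,-0.022,0,0],
    [0.001,-0.018,0,0],
    [0.001,-0.014,0,0],
    [0.002,-0.009,0,0],
    [0.002,-0.004,0,0],
    [0.003,0.001,0,0],
    [0.003,0.006,0,0],
    [0.004,0.011,0,0],
    [0.005,0.016,0,0],
    [0.005,0.02,0,0],
    [0.005,0.023,0,0],
    [0.005,0.024,0,0],
  ],
)

```text
time: 8.2
ee_pos: [0.5583, 0.0087, 0.0595]
eef_rot: [0.707, 0.707, 0.002, 0.001]
ft_force: [0.1, 2.0, 10.6]
width: 0.0004
```

```bash
python3 look.py 4 side scene
```

```text
8.2 [0.5583 0.0087 0.0595] [ 0.14  2.   10.62] 0.000427860892184569
side pin centre 0.5424 0.037 slope dx/dy -0.1082 axis z 0.0374 rms 0.0053 ext -0.063 0.137
side line slope -0.0604 x at y=0 0.577 n 368 y ext -0.098 0.351
   pin from line (perp) mm -32.3
scene pin centre 0.5489 -0.0012 slope dx/dy -0.116 axis z 0.0347 rms 0.0019 ext -0.138 0.136
scene line slope -0.074 x at y=0 0.5804 n 298 y ext -0.147 0.177
   pin from line (perp) mm -31.5
```

View pics/scene4.png

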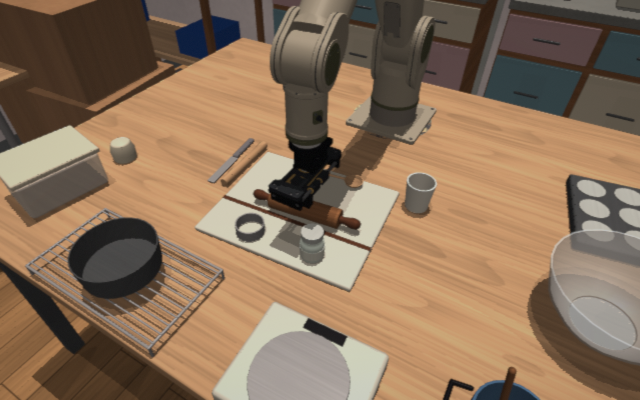

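The scene picture shows the pin at about (305,207), one more hop short of the line. The bystanders look unmoved. About 31 mm remain, which I split into two shorter strokes.

>>> move_arm(
  series=[
    [0,0,-0.003,0],
    [0,0,-0.012,0],
    [0,-0.01,-0.014,0],
    [0,-0.02,-0.012,0],
    [0,-0.02,-0.005,0],
    [0,-0.02,-0.002,0],
    [0,-0.02,0,0],
    [0,-0.02,0,0],
    [0,-0.018,0,0],
    [0.001,-0.014,0,0],
    [0.001,-0.01,0,0],
    [0.002,-0.006,0,0],
    [0.002,-0.002,0,0],
    [0.003,0.002,0,0],
    [0.003,0.006,0,0],
    [0.003,0.009,0,0],
    [0.003,0.011,0,0],
    [0.003,0.011,0,0],
    [0.003,0.011,-0.004,0],
    [0.003,0.011,-0.012,0],
  ],
)

```text
time: 10.3
ee_pos: [0.5664, 0.0109, 0.0694]
eef_rot: [0.707, 0.707, -0.001, -0.001]
ft_force: [0.9, 0.4, -0.4]
width: 0.0003
```

```bash
python3 look.py 5 side scene
```

```text
10.3 [0.5664 0.0109 0.0694] [ 0.86  0.42 -0.35] 0.0003003149062933212
side pin centre 0.5593 0.0314 slope dx/dy -0.1111 axis z 0.0375 rms 0.0051 ext -0.076 0.139
side line slope 0.0054 x at y=0 0.5685 n 168 y ext 0.073 0.353
   pin from line (perp) mm -9.4
scene pin centre 0.5648 0.0011 slope dx/dy -0.1142 axis z 0.0347 rms 0.0021 ext -0.136 0.138
scene line slope -0.0773 x at y=0 0.5805 n 287 y ext -0.149 0.18
   pin from line (perp) mm -15.5
```

>>> move_arm(
  series=[
    [0,-0.011,0,0],
    [0,-0.011,0.005,0],
    [0,-0.011,0.01,0],
    [0,-0.011,0.012,0],
    [0,-0.011,0.012,0],
    [0,-0.009,0.012,0],
    [0,-0.005,0.012,0],
    [0.001,-0.001,0.012,0],
    [0.001,0.003,0.012,0],
    [0.002,0.007,0.012,0],
    [0.002,0.011,0.012,0],
    [0.003,0.014,0.012,0],
    [0.003,0.017,0.012,0],
    [0.003,0.019,0.012,0],
    [0.003,0.02,0.012,0],
    [0.003,0.02,0.012,0],
    [0.003,0.02,0.008,0],
    [0.003,0.02,0.0,0],
    [0.003,0.02,-0.01,0],
    [0.003,0.02,-0.03,0],
  ],
)

```text
time: 12.4
ee_pos: [0.5859, 0.0139, 0.0995]
eef_rot: [0.707, 0.707, -0.001, -0.001]
ft_force: [0.3, -0.0, 0.5]
width: 0.0001
```

>>> move_arm(
  series=[
    [0,0,-0.03,0],
    [0,0,-0.07,0],
    [0,-0.03,-0.11,0],
    [0,-0.07,-0.14,0],
    [0,-0.11,-0.15,0],
    [0,-0.11,-0.15,0],
    [0,-0.11,-0.15,0],
  ],
)

```text
time: 13.1
ee_pos: [0.4769, 0.0139, 0.2511]
eef_rot: [0.707, 0.707, 0.001, 0.001]
ft_force: [0.4, -0.3, -0.2]
width: 0.0008
```

```bash
python3 look.py 6 side scene wrist
```

```text
13.1 [0.4769 0.0139 0.2511] [ 0.35 -0.29 -0.18] 0.0008188015493253977
side pin centre 0.5788 0.0035 slope dx/dy -0.1144 axis z 0.0382 rms 0.001 ext -0.134 0.141
side line slope 0.0339 x at y=0 0.5629 n 107 y ext 0.118 0.347
   pin from line (perp) mm 15.8
scene pin centre 0.5811 0.0017 slope dx/dy -0.117 axis z 0.0346 rms 0.0013 ext -0.135 0.138
scene line slope -0.0818 x at y=0 0.5813 n 138 y ext -0.149 0.18
   pin from line (perp) mm -0.0
wrist pin centre 0.5822 -0.0057 slope dx/dy -0.1174 axis z 0.0348 rms 0.0007 ext -0.102 0.09
wrist line slope -0.0654 x at y=0 0.5781 n 268 y ext -0.115 0.177
   pin from line (perp) mm 3.7
```

View pics/wrist6.png

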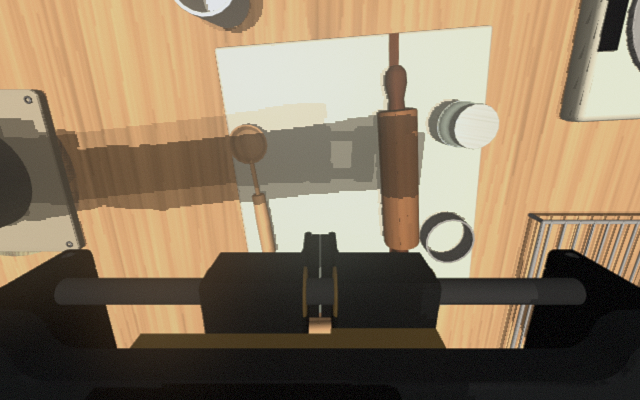

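View pics/side6.png

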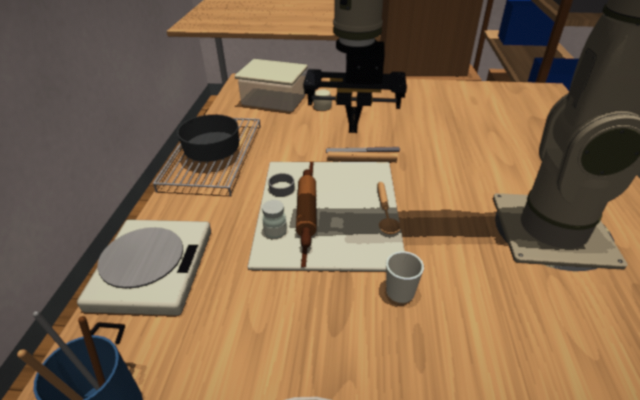

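```bash
python3 - <<'E'
from bench import r
import subprocess
from h import *
a=np.load("pics/side0.npz")["p"];b=np.load("pics/side6.npz")["p"]
for nm,(x0,y0,x1,y1) in dict(cutter=(266,172,297,197),jar=(258,200,290,240),cup=(380,248,425,305),knife_dowel=(322,143,402,163),spoon=(374,180,402,200)).items():
    A,B=[cv2.cvtColor(i[y0:y1,x0:x1],cv2.COLOR_RGB2GRAY).astype(np.float32) for i in(a,b)]
    print(nm,cv2.phaseCorrelate(A,B))
E
python3 look.py 7 side scene
```

```text
cutter ((0.13709586018169695, 0.5690583675528398), 0.9506032919883728)
jar ((-0.17353410334227704, 0.055988066132222514), 0.5663867510855198)
cup ((0.47201012976875845, -0.07861542828263168), 0.9905113848933467)
knife_dowel ((0.10690697869238619, -0.08351053303054634), 0.9630271694064141)
spoon ((-0.614162710363285, -0.1314757932134043), 0.680681843360265)
13.25 [0.4774 0.014  0.2495] [-0.04  0.28 -0.65] 0.00021316683671560914
side pin centre 0.5789 0.0028 slope dx/dy -0.1139 axis z 0.0381 rms 0.001 ext -0.135 0.141
side line slope 0.0758 x at y=0 0.5567 n 110 y ext 0.078 0.353
   pin from line (perp) mm 21.9
scene pin centre 0.581 0.0024 slope dx/dy -0.1152 axis z 0.0346 rms 0.0013 ext -0.134 0.138
scene line slope -0.0809 x at y=0 0.5812 n 137 y ext -0.147 0.177
   pin from line (perp) mm 0.0
```

The pin is still and the bystanders have not moved (shifts under 1 px), so I am handing in.

```bash
python3 -c "
from bench import r
print(r.close_job())"
```

```text
the job is handed in; nothing more can be done
None
```

The rolling pin now lies still over the dark line, and I have handed the job in; no verdict was reported. I rolled it about 106 mm with five light strokes of the shut fingertips on its crest. The highest of the force readings taken after each stroke was about 11 N. I then lifted the arm clear. It took about 13 s of robot time.

**Position:** against the line as measured before the moves, the pin's axis is about 0.7 mm past centre in the scene view, 0.8 mm in the side view and 1.8 mm in the wrist view. It sits about 2.5° off parallel. Two sets of pictures at the end showed no movement between them.

**Rolling:** I did not measure the turn directly. The travel matched half the fingertip's, so it rolled without slipping, roughly 4.4 rad.

**Bystanders:** in the side view, each showed less than one pixel of shift from the start. The jar and spoon matches were the weaker ones, at 0.57 and 0.68.

**Checks that disagreed:** the late side-view fits of the line (pin 16 to 22 mm past the line) were bad, and I ignored them. By then the pin hid the line and the fit picked up other brown pixels. The wrist view's own line fit was also partly hidden; it put the pin 3.7 mm past the line.

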